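# Fit a locking collar round the bend of a cooling tube

### The arm

A 7-joint arm with a two-finger parallel gripper is mounted at the origin on the work surface. World frame = base frame: x ahead of the robot, y to its left, z up, the work surface at z = 0. Lengths are in m, angles in rad, forces in N, time in s.
With the tool pointing down it reaches from about 0.425 to 0.925 m from the base axis. Payload 6.8 kg.
Tool frame: the origin (TCP) lies midway between the tips of the shut fingers; the grasp point (between the pads) lies 19 mm behind it; x points along the fingers, y is the direction in which the jaws open and shut, and the axes are right-handed (so a half turn about x gives the same grasp; the last joint's range is limited). The gripper opens to 85 mm and grips with 20 to 120 N. Pads are 22 mm wide; open, the fingers measure 114 mm over their backs; the gripper's body (76 mm by 85 mm) begins 54 mm behind the grasp point. The pads swing forward as they close: fully open they stand 13 mm farther back than shut.
Start: joints at [-1.401, 0.477, 0.022, 1.555, -0.011, 1.109, -0.083], TCP at [0.185, 0.649, 0.197] pointing down, gripper open.
Joint ranges: [-2.96, 2.96], [-0.34, 2.1], [-1.41, 1.46], [0.24, 2.44], [-1.37, 4.51], [0.17, 1.92], [-2.96, 2.96]. Speed limits (rad/s): [2.39, 2.39, 3.14, 3.14, 3.14, 3.14, 3.14].

### API

Orientations are given as a rotation vector (axis times angle).
In Python, from bench import r, viewer, nets gives the robot as it stands.
- The arm moves only by the shell command python3 -m pendant 'ROWS' [FORCE]. ROWS is JSON, one flat list of numbers, 5 for each row, row after row: the finger opening in mm, from 0 to 85.4, then the shift along the tool's x, y, z in mm, then the turn about the tool's x in rad. A call has 1 to 20 rows; each row shifts and turns the commanded pose from where the row before left it, along the tool's axes as they then stand; what a row does not reach is not made up. A row lasts 1/8 s, in which the tool goes at most 62.5 mm and 10.7 degrees, less where a joint would pass 70% of its speed; a pose out of reach is approached as far as the arm can. A call with a gripper value outside its range is refused whole. The fingers move at their own pace and stop on an object; FORCE is the grip in N (left out, the last holds). Time passes only in rows, so rows that do not move let the fingers close. It gives the time, the measured TCP pose, the force and the opening at its end, in the units of the state.
- r.get_obs(): the state, without advancing time (a new reading comes with each control period).
- viewer.grab_frame(name): name is "side" or "top"; returns (picture, depth): 420x560x3 uint8, red, green, blue; 420x560 float32, m along the optical axis (not along the pixel's ray), 0 where there is no reading.
- viewer.calibration(name): a dict with "mtx" (3x3 intrinsics, pixels), "world_to_cam" (4x4, takes a point from world to camera coordinates). Camera axes: x right, y up, looking along -z (the intrinsics and any distortion apply to the point x, -y, -z); pixel columns grow to the right and rows downward; lengths in m; the calibration is good to about 2 mm. A picture is of the moment at which its call begins. calibration takes no time and is no camera call.
- r.hand_in(): hands the job in, once; it reports no verdict.
Trained networks look in the newest picture that a camera, given by its name, has taken for a name from the list of things; names that differ only in an ending like _2 or _b are one class to them, and where a whole thing is asked for, a point or a joint stands for the part that bears it (a point fixed in the world has none). Each returns a list of dicts, best first, with "score" (0 to 1); they miss things now and then, are a little off and sometimes report something else, mostly with a low value. They report only what shows in the picture. A call takes as long as a camera call.
- nets.look_for(name, camera): "location" ([x, y, z] in m, in world coordinates, good to about 4 mm: the middle of the surface that is visible of it).
- nets.silhouettes(name, camera): "mask" (420x560 bool, what is visible of it).
The state is a dict: "clock": time; "joints": joint angles; "qvel": joint speeds; "tau": joint torques, N m; "tcp_pos": TCP position; "orientation": TCP orientation; "contact_force": force on the tool from outside, world axes, zero at the start; "moment": the same for the moment, N m; "grip_width": finger opening in m.
Only numpy, scipy, OpenCV 4.12 (cv2) and the standard library are available. Lean on these libraries where they do the work, as an engineer would, in place of code of your own. Each camera call takes 0.05 s, during which the arm holds its last target. There are 200 camera calls.

### The job

On the open test bench, the copper cooling tube is already pushed into the elbow on the processor's water block, but its locking collar is missing. Take the red collar from the foam tray, put it over the tube's free end, slide it round the bend without forcing it, and seat it fully home over the fitting, against the shoulder. Leave the other collars and everything else on the desk where they are.

Things in the scene. Friction and masses are not known exactly. Their poses are not given: they have to be found in the camera images.
- bench: Fixed computer test bench: aluminium deck 240 x 210 mm, 50 mm above the desk, with main board, memory, water block and a bent copper tube. Origin on the desk under the water block's centre, z up. Parts, mm in this frame: two blue memory modules x -54 to -70, y -55 to 75, up to z 90; graphics slot under the tube up to z 69; block up to z 87; nothing is higher than the elbow, z 130.
- tube_end (a point): Centre of the tube's open free end, at x -112, y -120, z 118 mm in the bench's frame; axes as the bench. The copper tube is 12 mm thick, its end edge rounded. It is level all along and does not move. From here it runs straight along +x for 67 mm to where the bend begins. Only the desk lies under the free end.
- bend (a point): Centre of curvature of the tube's bend, at x -45, y -75, z 118 mm in the bench's frame; axes as the bench. The bend is a level quarter circle of 45 mm centreline radius about this point, from x -45, y -120 (free leg) to x 0, y -75; from there the tube runs straight along +y, at x 0, into the fitting.
- seat (a point): Where the collar's centre is when fully home: x 0, y -44, z 118 mm in the bench's frame; axes as the bench, tube along y. A steel shoulder 24 mm across, on the elbow, ends at y -34. From it a dark barrel 14 mm thick and 17 mm long round the tube points to -y, its last 3 mm tapered to 12.4; the collar goes over the barrel up to the shoulder. Elbow at x 0, y -14, 24 mm wide, top z 130.
- tray: Fixed foam tray 172 x 100 mm, 30 mm high, light grey with a black rim. Three shallow pockets (24 x 21.5 mm, 4 mm deep) in a row along its x axis, 52 mm apart, each with a collar lying in it with the collar's axis along the tray's x. Origin at the centre of its underside.
- collar: Red collar with two black bands, loose, about 30 g: a plain ring 28 mm in outer diameter, 20 mm long, with a 17 mm bore right through, the same at both ends; either end may go first. Origin at its centre, x along the bore. It lies on its side in one of the three pockets, its centre 40 mm above the desk, its upper 24 mm clear of the foam.
- spare_steel: Bare steel collar of the same size in another pocket: belongs to another fitting. Leave it. Origin at its centre, x along the bore.
- spare_black: Black collar of the same size in another pocket: belongs to another fitting. Leave it. Origin at its centre, x along the bore.
- screwdriver: Screwdriver with yellow handle, 210 mm long, lying on the desk along its x. Leave it.
- slot_cover: Dark steel slot cover strip, 118 x 19 mm, lying flat with a 12 mm upturned tab. Origin at the centre of its underside. Leave it.
- phone: Black phone 150 x 72 x 8 mm lying flat. Origin at the centre of its underside. Leave it.
- mug: White mug, 80 mm in diameter, 92 mm high. Origin at the centre of its foot. Leave it.
- paste: Grey and yellow syringe of thermal paste, 100 mm long, 18 mm thick, lying along its x. Leave it.

How it is judged:
On the way, in this order (a step that is already met when the one before it is completed fails the run):
1. the red collar is on the straight free leg of the tube (y of collar in the frame of bench between -0.126 and -0.114 m and z of collar in the frame of bench between 0.112 and 0.124 m and x of collar in the frame of bench between -0.095 and -0.055 m and angle between the x axis of collar and the x axis of bench, either way round below 0.45 rad), for 0.2 s.
2. the red collar has come round the bend onto the straight before the fitting (x of collar in the frame of bench between -0.006 and 0.006 m and z of collar in the frame of bench between 0.112 and 0.124 m and y of collar in the frame of bench between -0.075 and -0.05 m and angle between the x axis of collar and the y axis of bench, either way round below 0.45 rad), for 0.1 s.
At the end, for the whole second after the job is handed in: The red collar is released and at rest over the fitting's barrel, its end within 3 mm of the shoulder, centred on the tube within 3.5 mm and in line within 0.15 rad; the spare collars, screwdriver, slot cover, phone, mug and paste are within 20 mm of where they began (x of collar in the frame of bench between -0.0035 and 0.0035 m and z of collar in the frame of bench between 0.1145 and 0.1215 m and y of collar in the frame of bench above -0.047 m and angle between the x axis of collar and the y axis of bench, either way round below 0.15 rad and linear speed of collar below 0.02 m/s and distance of each of spare_steel, spare_black, screwdriver, slot_cover, phone, mug, paste from where it was at the start of the episode below 0.02 m); the robot touches nothing.
It fails at once if the tube, fitting or board is forced or leaned on: more than 30 N on the bench (contact force between anything else and bench above 30 N).
It fails at once if a spare collar or another loose thing on the desk is moved by more than 20 mm (distance of any of spare_steel, spare_black, screwdriver, slot_cover, phone, mug, paste from where it was at the start of the episode above 0.02 m).
It also fails if it takes over 54 s, if anything falls off the work surface, if the arm or the gripper's body presses on something with over 40 N, if the wrist force passes 120 N, or if a joint passes its speed limit or range.

## Working session

There is one attempt and no reset: what is moved stays moved. The work goes in short steps, Python scripts to look and compute and a shell command to move; the robot and the scene stay as the last step left them, time stands still between calls to the robot, and variables do not carry over. Pictures are saved under pics/ and viewed, about 8 in all and at most 12, crops included, and the job is handed in when it is done.

```bash
ls; mkdir -p pics
python3 - <<'E'
from bench import r,viewer,nets
import cv2,numpy as np
print(r.get_obs())
for c in ("side","top"):
    im,d=viewer.grab_frame(c); cv2.imwrite(f"pics/{c}0.png",im[...,::-1]); np.save(f"pics/{c}0d.npy",d)
    k=viewer.calibration(c); print(c,k["mtx"],k["world_to_cam"],[x for x in k])
    for n in ("collar","spare_steel","spare_black","bench","tray","tube_end","seat","bend"):
        try: print(n,[(np.round(h["location"],4),round(h["score"],2)) for h in nets.look_for(n,c)[:3]])
        except Exception as e: print(n,e)
E
```

```text
pics
{'clock': 0.0, 'joints': array([-1.40111943,  0.4778057 ,  0.02236545,  1.5564749 , -0.01150659,
        1.10928956, -0.08309724]), 'qvel': array([-1.17075893e-03,  2.74000242e-04,  1.75030514e-04, -3.33998030e-04,
        6.05644833e-04,  2.14908700e-03, -5.92726237e-05]), 'tau': array([ 2.29228517e-04, -5.96456087e+01,  1.60744652e+00, -2.81204742e+01,
        1.23697377e-02,  9.48821398e-03,  2.45704325e-05]), 'tcp_pos': array([0.18494877, 0.64847655, 0.19611261]), 'orientation': array([ 0.21659002,  1.55988882, -0.2194967 ]), 'contact_force': array([ 0.34125534, -0.02258388, -0.34230201]), 'moment': array([ 0.00339462,  0.04311546, -0.0192912 ]), 'grip_width': 0.08535803163808975}
side [[415.55026715   0.         285.11069609]
 [  0.         415.55026715 209.97689599]
 [  0.           0.           1.        ]] [[-0.97807849 -0.20792054  0.01146821  0.50323903]
 [ 0.1165195  -0.50081243  0.85767716 -0.1823215 ]
 [-0.17258528  0.84021185  0.51406066 -1.11719921]
 [ 0.          0.          0.          1.        ]] ['mtx', 'world_to_cam']
collar [(array([0.529 , 0.3579, 0.0433])
[... 418 characters left out ...]
9691 -0.99966457 -0.02514633 -0.05860513]
 [ 0.99930295  0.005265    0.03695799 -0.53125096]
 [-0.0368132  -0.02535783  0.99900038 -1.57378098]
 [ 0.          0.          0.          1.        ]] ['mtx', 'world_to_cam']
collar [(array([0.5271, 0.3546, 0.0522]), 0.4)]
spare_steel [(array([0.4306, 0.3664, 0.0533]), 0.56)]
spare_black [(array([0.4785, 0.354 , 0.0481]), 0.61)]
bench [(array([0.6154, 0.0606, 0.0612]), 0.92)]
tray [(array([0.4793, 0.3481, 0.0298]), 0.86), (array([0.4282, 0.3669, 0.0529]), 0.62)]
tube_end [(array([0.6162, 0.0587, 0.0603]), 0.59)]
seat [(array([0.6154, 0.0568, 0.0592]), 0.75)]
bend [(array([0.6196, 0.0528, 0.0516]), 0.85), (array([ 0.4853, -0.533 ,  0.0163]), 0.72)]
```

View pics/top0.png

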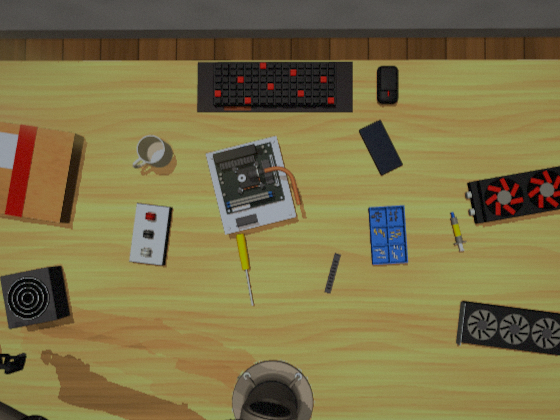

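View pics/side0.png

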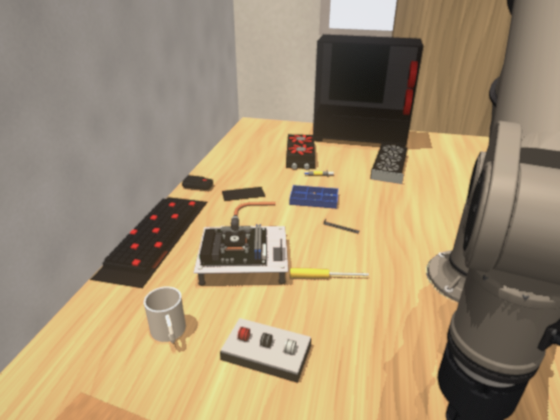

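```bash
cat > h.py <<'E'
import numpy as np,cv2
from bench import r,viewer,nets
def cloud(c,d):
    k=viewer.calibration(c);K=k["mtx"];T=np.linalg.inv(k["world_to_cam"])
    v,u=np.mgrid[:d.shape[0],:d.shape[1]]
    P=np.stack([(u-K[0,2])/K[0,0]*d,-(v-K[1,2])/K[1,1]*d,-d],-1)
    W=P@T[:3,:3].T+T[:3,3]; W[d<=0]=np.nan; return W
def proj(c,P):
    k=viewer.calibration(c);P=np.asarray(P,float);q=P@k["world_to_cam"][:3,:3].T+k["world_to_cam"][:3,3]
    K=k["mtx"];return np.stack([K[0,0]*q[:,0]/-q[:,2]+K[0,2],K[1,1]*-q[:,1]/-q[:,2]+K[1,2]],-1)
E
python3 - <<'E'
from h import *
tiles=[]
for c,(x0,x1,y0,y1) in (("top",(200,320,130,240)),("side",(190,310,190,290))):
    d=np.load(f"pics/{c}0d.npy");W=cloud(c,d);im=cv2.imread(f"pics/{c}0.png")
    m=(W[...,2]>.105)&(W[...,2]<.14)
    print(c,(d<=0).sum(), "desk z", np.nanmedian(W[300:330,100:400,2]) if c=="top" else np.nanmedian(W[210:260,340:400,2]))
    sub=np.zeros_like(m);sub[y0:y1,x0:x1]=m[y0:y1,x0:x1]
    p=W[sub];print(len(p),np.percentile(p,[0,10,50,90,100],axis=0).round(4))
    a=cv2.resize(im[y0:y1,x0:x1],(480,400),interpolation=cv2.INTER_CUBIC)
    z=np.clip(np.nan_to_num(W[y0:y1,x0:x1,2])/.14,0,1)*255
    b=cv2.applyColorMap(cv2.resize(z.astype('u1'),(480,400),interpolation=0),cv2.COLORMAP_JET)
    tiles.append(np.hstack([a,b]))
cv2.imwrite("pics/z1.png",cv2.resize(np.vstack(tiles),(720,600)))
# tray
d=np.load("pics/top0d.npy");W=cloud("top",d);s=W[195:275,125:180]
t=s[(s[...,2]>.025)&(s[...,2]<.035)];print("tray top z",np.median(t[:,2]),len(t))
print(cv2.minAreaRect((t[:,:2]*1000).astype(np.float32)))
for n in ("collar","spare_steel","spare_black"):
    viewer.grab_frame("top") if n=="collar" else 0
    for h in nets.silhouettes(n,"top")[:2]:
        m=h["mask"];q=W[m];print(n,h["score"],m.sum(),np.nanmean(q,0).round(4),np.argwhere(m).mean(0))
E
```

```text
top 913 desk z 6.798292034648767e-06
386 [[ 0.5601 -0.0764  0.1054]
 [ 0.5845 -0.0679  0.1187]
 [ 0.6441 -0.0187  0.123 ]
 [ 0.6578  0.0543  0.1292]
 [ 0.6639  0.0685  0.1354]]
side 875 desk z -0.0005789709006194244
301 [[ 0.56   -0.0747  0.1065]
 [ 0.5816 -0.0663  0.1142]
 [ 0.6375 -0.0244  0.1216]
 [ 0.6541  0.064   0.1256]
 [ 0.6644  0.0711  0.1301]]
tray top z 0.030003068257271837 1519
((479.12030029296875, 359.7088928222656), (100.91088104248047, 171.2761993408203), 83.66947174072266)
collar 0.43 57 [0.5287 0.3513 0.0507] [216.75438596 150.59649123]
spare_steel 0.49 73 [0.4263 0.3647 0.0496] [252.63013699 145.46575342]
```

View pics/z1.png

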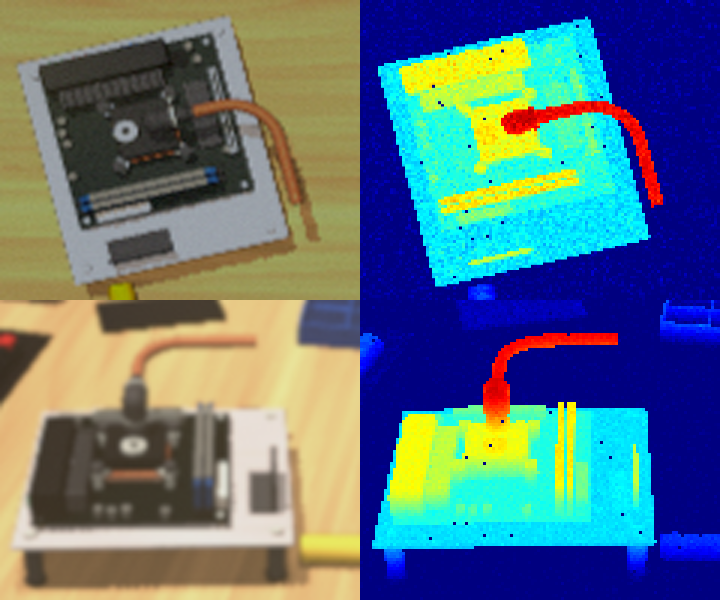

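```bash
cat > fit.py <<'E'
from h import *
from scipy.optimize import least_squares
a=np.linspace(0,np.pi/2,40)
C=np.vstack([np.c_[np.linspace(-107,-45,40),np.full(40,-120)],np.c_[-45+45*np.sin(a),-75-45*np.cos(a)],np.c_[np.zeros(20),np.linspace(-75,-51,20)],np.c_[np.zeros(14),np.linspace(-47,-35,14)]])/1000
rad=np.r_[np.full(100,.006),np.full(14,.007)]
def data(c,n):
    d=np.load(f"pics/{c}{n}d.npy");W=cloud(c,d)
    m=np.nan_to_num(W[...,2])>.105
    k=viewer.calibration(c);T=np.linalg.inv(k["world_to_cam"]);K=k["mtx"]
    v,u=np.mgrid[:420,:560];D=np.stack([(u-K[0,2])/K[0,0],-(v-K[1,2])/K[1,1],-np.ones(u.shape)],-1)@T[:3,:3].T
    D/=np.linalg.norm(D,axis=-1,keepdims=True);o=T[:3,3]
    X=o+D*((.118-o[2])/D[...,2])[...,None]
    return o,D,X,m
def bw(p,P):
    c,s=np.cos(p[2]),np.sin(p[2]);return P@np.array([[c,s],[-s,c]])+p[:2]
def fit(cams,p0,n=0):
    S=[]
    for c in cams:
        o,D,X,m=data(c,n);c_,s_=np.cos(p0[2]),np.sin(p0[2])
        B=(X[...,:2]-p0[:2])@np.array([[c_,-s_],[s_,c_]])
        sel=(B[...,0]>-.14)&(B[...,0]<.025)&(B[...,1]>-.145)&(B[...,1]<-.042)
        S.append((o,D[sel],m[sel]))
    def res(p):
        P=np.c_[bw(p,C),np.full(len(C),.118+(p[3] if len(p)>3 else 0))];R=[]
        for o,D,m in S:
            w=P-o;t=D@w.T;dist=np.sqrt(np.maximum((w**2).sum(1)-t**2,0))-rad
            R.append(1/(1+np.exp(np.clip(dist.min(1)/.0007,-40,40)))-m)
        return np.concatenate(R)
    f=least_squares(res,p0,diff_step=1e-3,x_scale=[.01]*2+[.05]+[.01]*(len(p0)-3));return f.x,f.cost
if __name__=="__main__":
    for cams in (["top"],["side"],["top","side"]):
        for p0 in ([.633,.042,.21],[.633,.042,.21,0]):
            x,c=fit(cams,p0);x,c=fit(cams,x);print(cams,x.round(4),round(c,2),"end",bw(x,np.array([[-.112,-.12]])).round(4))
    # collars, side+top, geometric from depth
    for c in ("top","side"):
        d=np.load(f"pics/{c}0d.npy");W=cloud(c,d).reshape(-1,3)
        s=W[(abs(W[:,0]-.48)<.09)&(abs(W[:,1]-.36)<.05)]
        h=s[s[:,2]>.036]
        for x0 in (.427,.478,.529):
            q=h[abs(h[:,0]-x0)<.022]; print(c,x0,len(q),((np.percentile(q,3,0)+np.percentile(q,97,0))/2).round(4),q.mean(0).round(4))
        t=s[abs(s[:,2]-.03)<.004]; print(cv2.minAreaRect((t[:,:2]*1000).astype(np.float32)))
    o=r.get_obs();R=cv2.Rodrigues(o["orientation"])[0];print(R.round(3))
E
python3 fit.py
```

```text
['top'] [0.6395 0.0715 0.2588] 6.82 end [[ 0.5619 -0.0732]]
['top'] [ 0.8535  0.0932  0.3329 -1.7984] 0.0 end [[ 0.7869 -0.0568]]
['side'] [0.6381 0.07   0.2664] 5.98 end [[ 0.5616 -0.0752]]
['side'] [0.6316 0.0875 0.276  0.0104] 8.78 end [[ 0.5565 -0.0585]]
['top', 'side'] [0.6394 0.0711 0.2576] 15.63 end [[ 0.5616 -0.0735]]
['top', 'side'] [0.6391 0.0714 0.2596 0.0008] 14.2 end [[ 0.5616 -0.0733]]
top 0.427 91 [0.4263 0.3652 0.0469] [0.427  0.3653 0.0477]
top 0.478 92 [0.4768 0.3575 0.0467] [0.4789 0.3571 0.0474]
top 0.529 91 [0.5246 0.3536 0.0468] [0.5293 0.3529 0.0477]
((479.71868896484375, 360.2192687988281), (98.99681854248047, 172.3240203857422), 85.09325408935547)
side 0.427 136 [0.4268 0.3688 0.046 ] [0.4265 0.3712 0.0478]
side 0.478 134 [0.479  0.3631 0.0451] [0.4788 0.3651 0.0476]
side 0.529 126 [0.5296 0.3563 0.0456] [0.5294 0.3592 0.0478]
((478.92340087890625, 359.8857727050781), (98.14715576171875, 169.4515380859375), 84.11637878417969)
[[ 0.     0.274  0.962]
 [ 0.     0.962 -0.274]
 [-1.     0.    -0.   ]]
```

```bash
cat >> h.py <<'E'
BP=np.array([.6394,.0711,.258])
def delta(x,y,z,yaw):
    o=r.get_obs();R=cv2.Rodrigues(o["orientation"])[0]
    cur=np.arctan2(R[1,2],R[0,2]);t=-(yaw-cur);t=(t+np.pi)%(2*np.pi)-np.pi
    print("t%.2f tcp"%o["clock"],o["tcp_pos"].round(4),"yaw %.4f"%cur,"F",o["contact_force"].round(1),"M",o["moment"].round(2),"w %.4f"%o["grip_width"],"q7 %.2f"%o["joints"][6],"toolx",R[:,0].round(4))
    print(" -> tool shift mm",(R.T@(np.array([x,y,z])-o["tcp_pos"])*1000).round(1),"turn %.4f"%t)
def bench(x,y,z,yaw):
    c,s=np.cos(BP[2]),np.sin(BP[2]);delta(BP[0]+(c*x-s*y)/1e3,BP[1]+(s*x+c*y)/1e3,z/1e3,BP[2]+yaw)
E
python3 -m pendant '[60,5,-15.8,34,0, 60,5,-15.8,34,0, 60,5,-15.8,34,0, 60,5,-15.8,34,0, 60,5,-15.8,34,0, 60,5,-15.8,34,0, 60,5,-15.8,34,0, 60,5,-15.8,34,0, 60,5,-15.8,34,0, 60,5,-15.8,34,0, 60,5,-15.8,34,0, 60,5,-15.8,34,0]' 30
python3 -m pendant '[60,0,0,0,0.1865, 60,0,0,0,0.1865, 60,0,0,0,0.1865, 60,0,0,0,0.1865, 60,0,0,0,0.1865, 60,0,0,0,0.1865, 60,0,0,0,0.1865, 60,0,0,0,0.1865, 60,0,0,0,0.1865, 60,0,0,0,0.1865, 60,0,0,0,0.1865, 60,0,0,0,0.1865, 60,0,0,0,0.1865, 60,0,0,0,0.1865, 60,0,0,0,0.1865, 60,0,0,0,0.1865, 60,0,0,0,0]'
python3 -c "
from h import *
delta(.5258,.3537,.033,-.12-np.pi)"
```

```text
clock: 2.6
tcp_pos: [0.5264, 0.3542, 0.1371]
orientation: [0.218, 1.56, -0.218]
contact_force: [-0.5, -0.1, 0.6]
grip_width: 0.06
clock: 4.72
tcp_pos: [0.5253, 0.3552, 0.1369]
orientation: [-2.161, 0.128, 2.161]
contact_force: [1.1, 0.4, -0.0]
grip_width: 0.0602
t4.72 tcp [0.5253 0.3552 0.1369] yaw 3.0236 F [ 1.1  0.4 -0. ] M [-0.05  0.02 -0.01] w 0.0602 q7 -1.92 toolx [ 1.e-04 -6.e-04 -1.e+00]
 -> tool shift mm [103.9   1.4  -0.7] turn 0.0020
```

```bash
python3 -m pendant '[60,20,0.5,-0.5,0, 60,20,0.5,0,0, 60,20,0,0,0, 60,16,0,0,0, 60,12,0,0,0, 60,8,0,0,0, 60,7.5,0,0,0, 60,0,0,0,0]'
python3 -c "
from h import *
delta(.5258,.3537,.033,-.12-np.pi)"
```

```text
clock: 5.72
tcp_pos: [0.5257, 0.3539, 0.0333]
orientation: [-2.159, 0.13, 2.16]
contact_force: [0.4, 0.2, 0.2]
grip_width: 0.06
t5.72 tcp [0.5257 0.3539 0.0333] yaw 3.0214 F [0.4 0.2 0.2] M [-0.03  0.01  0.03] w 0.0600 q7 -1.84 toolx [-3.e-04 -2.e-04 -1.e+00]
 -> tool shift mm [ 0.3  0.1 -0.1] turn -0.0002
```

```bash
python3 -m pendant '[40,0,0,0,0, 32,0,0,0,0, 24,0,0,0,0, 20,0,0,0,0, 20,0,0,0,0, 20,0,0,0,0]' 40
python3 -c "
from h import *
delta(.5258,.3537,.033,-.12-np.pi)"
```

```text
clock: 6.48
tcp_pos: [0.5258, 0.3539, 0.0336]
orientation: [-2.159, 0.13, 2.159]
contact_force: [0.8, 0.4, 0.4]
grip_width: 0.0199
t6.47 tcp [0.5258 0.3539 0.0336] yaw 3.0214 F [0.8 0.4 0.4] M [-0.01  0.01 -0.06] w 0.0199 q7 -1.84 toolx [-0.e+00  1.e-04 -1.e+00]
 -> tool shift mm [ 0.6  0.2 -0. ] turn -0.0002
```

```bash
python3 -c "
from h import *
im,d=viewer.grab_frame('side');cv2.imwrite('pics/a.png',cv2.resize(im[270:420,180:360,::-1],(720,600),interpolation=cv2.INTER_CUBIC))
np.save('pics/side1d.npy',d)
"
```

```text
(no output)
```

View pics/a.png

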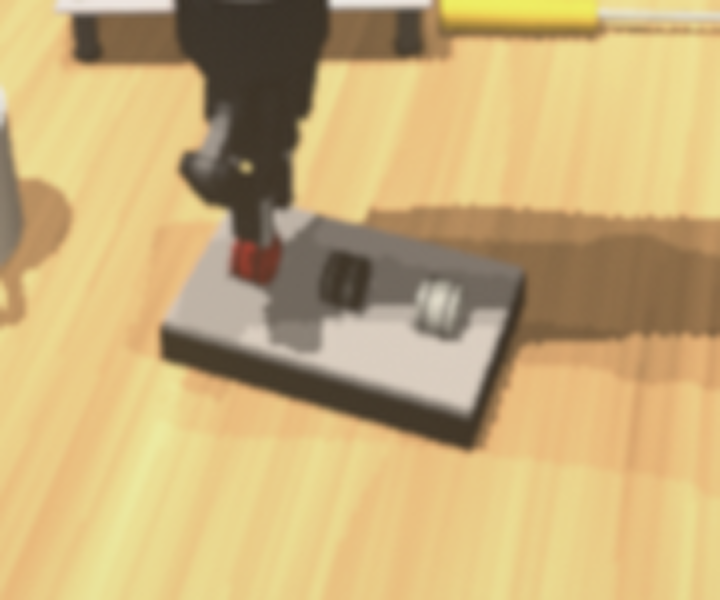

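```bash
python3 -c "
from h import *
d=np.load('pics/side1d.npy');W=cloud('side',d)
np.set_printoptions(linewidth=220)
for u in (240,243,246):
  print(u,[(v,*(W[v,u]*1000).round().astype(int)) for v in range(316,344)])
print(viewer.grab_frame('side') and [(h['location'].__repr__(),h['score']) for h in nets.look_for('collar','side')])
m=(W[...,2]>.036)&(abs(W[...,0]-.479)<.015)&(abs(W[...,1]-.36)<.04);print(m.sum(),np.nanmean(W[m],0))
m=(W[...,2]>.036)&(W[...,2]<.058)&(abs(W[...,0]-.529)<.015)&(abs(W[...,1]-.36)<.04);print(m.sum(),np.nanmean(W[m],0),np.nanmin(W[m],0),np.nanmax(W[m],0))
"
```

```text
240 [(316, np.int64(519), np.int64(404), np.int64(141)), (317, np.int64(518), np.int64(405), np.int64(140)), (318, np.int64(519), np.int64(404), np.int64(136)), (319, np.int64(519), np.int64(404), np.int64(134)), (320, np.int64(-9223372036854775808), np.int64(-9223372036854775808), np.int64(-9223372036854775808)), (321, np.int64(520), np.int64(403), np.int64(127)), (322, np.int64(521), np.int64(398), np.int64(119)), (323, np.int64(529), np.int64(378), np.int64(94)), (324, np.int64(529), np.int64(377), np.int64(91)), (325, np.int64(529), np.int64(379), np.int64(89)), (326, np.int64(530), np.int64(376), np.int64(84)), (327, np.int64(530), np.int64(376), np.int64(80)), (328, np.int64(529), np.int64(378), np.int64(80)), (329, np.int64(530), np.int64(377), np.int64(76)), (330, np.int64(537), np.int64(357), np.int64(51)), (331, np.int64(538), np.int64(357), np.int64(47)), (332, np.int64(536), np.int64(361), np.int64(49)), (333, np.int64(536), np.int64(363), np.int64(48)), (334, np.int64(535), np.int64(365), np.int64(48)), (335, np.int64(534), np.int64(367), np.int64(47)), (336, np.int64(53
[... 2813 characters left out ...]
, np.int64(521), np.int64(366), np.int64(49)), (336, np.int64(522), np.int64(365), np.int64(45)), (337, np.int64(522), np.int64(366), np.int64(43)), (338, np.int64(522), np.int64(365), np.int64(38)), (339, np.int64(522), np.int64(366), np.int64(37)), (340, np.int64(521), np.int64(368), np.int64(35)), (341, np.int64(524), np.int64(360), np.int64(23)), (342, np.int64(522), np.int64(368), np.int64(30)), (343, np.int64(521), np.int64(370), np.int64(29))]
[('[0.5286, 0.3625, 0.0442]', 0.65)]
2152 [0.48153929 0.37969228 0.37332441]
92 [0.5291897  0.36183423 0.04625592] [0.51905917 0.34319701 0.03641501] [0.54102863 0.36898087 0.05369304]<string>:6: RuntimeWarning: invalid value encountered in cast
```

```bash
python3 -m pendant '[20,-15,0,0,0, 20,-15,0,0,0, 20,-15,0,0,0, 20,-15,0,0,0, 20,0,0,0,0]'
python3 -c "
from h import *
im,d=viewer.grab_frame('side');cv2.imwrite('pics/b.png',cv2.resize(im[230:380,180:360,::-1],(720,600),interpolation=cv2.INTER_CUBIC))
np.save('pics/side2d.npy',d);W=cloud('side',d)
print([(np.round(h['location'],4),h['score']) for h in nets.look_for('collar','side')])
m=(abs(W[...,0]-.5258)<.016)&(abs(W[...,1]-.354)<.05)&(W[...,2]>.06)
for z in np.arange(.06,.2,.008):
  q=W[m&(abs(W[...,2]-z)<.004)]
  if len(q): print(round(z,3),len(q),q[:,:2].min(0).round(3),q[:,:2].max(0).round(3))
"
```

```text
clock: 7.25
tcp_pos: [0.5268, 0.3544, 0.0953]
orientation: [-2.161, 0.128, 2.156]
contact_force: [-0.6, -0.3, -0.7]
grip_width: 0.0199
[(array([0.5284, 0.3613, 0.0475]), 0.72)]
0.132 29 [0.513 0.341] [0.536 0.376]
0.14 52 [0.513 0.339] [0.536 0.379]
0.148 50 [0.512 0.338] [0.535 0.38 ]
0.156 48 [0.513 0.338] [0.535 0.379]
0.164 29 [0.512 0.34 ] [0.522 0.378]
0.172 29 [0.51  0.338] [0.52  0.391]
0.18 69 [0.51  0.324] [0.542 0.399]
0.188 40 [0.51  0.341] [0.541 0.403]
0.196 70 [0.51  0.312] [0.54  0.403]
```

View pics/b.png

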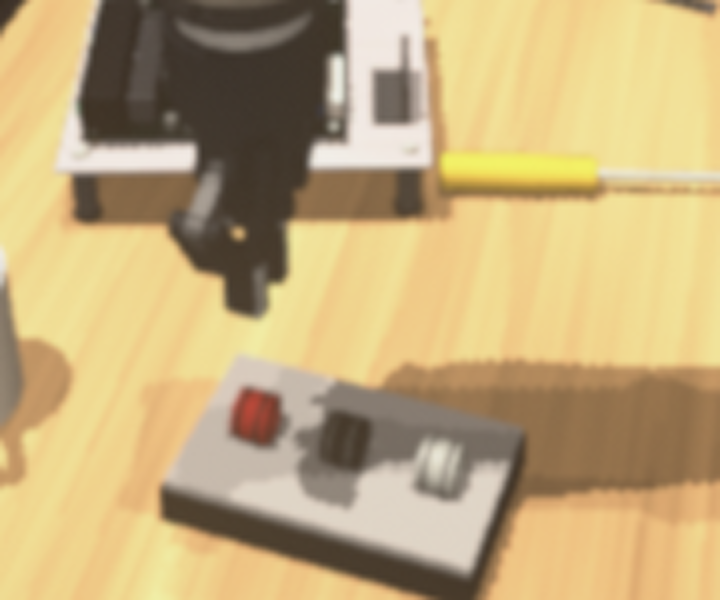

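```bash
cat > tip.py <<'E'
from h import *
o=r.get_obs();p=o["tcp_pos"];print(p.round(4),o["grip_width"].round(4),o["clock"])
for c in ("side","top"):
    im,d=viewer.grab_frame(c);W=cloud(c,d)
    m=(abs(W[...,0]-p[0])<.02)&(abs(W[...,1]-p[1])<.07)&(W[...,2]>.075)
    q=W[m]; 
    if c=="side":
        print("min z",np.sort(q[:,2])[:8].round(4)); s=q[q[:,2]<q[:,2].min()+.025]; print("low part x",s[:,0].min(),s[:,0].max(),"y",s[:,1].min(),s[:,1].max())
E
python3 -m pendant '[0,0,0,0,0, 0,0,0,0,0, 0,0,0,0,0]'; python3 tip.py
python3 -m pendant '[50,0,0,0,0, 50,0,0,0,0, 50,0,0,0,0, 50,0,0,0,0]'; python3 tip.py
```

```text
clock: 7.72
tcp_pos: [0.5257, 0.3537, 0.0933]
orientation: [-2.159, 0.131, 2.16]
contact_force: [-0.4, -0.6, 0.7]
grip_width: 0.0002
clock: 8.22
tcp_pos: [0.5259, 0.3539, 0.0936]
orientation: [-2.159, 0.13, 2.159]
contact_force: [0.8, -0.1, -0.1]
grip_width: 0.0498Traceback (most recent call last):
  File "tip.py", line 2, in <module>
    o=r.get_obs();p=o["tcp_pos"];print(p.round(4),o["grip_width"].round(4),o["clock"])
                                                  ^^^^^^^^^^^^^^^^^^^^^
AttributeError: 'float' object has no attribute 'round'
Traceback (most recent call last):
  File "tip.py", line 2, in <module>
    o=r.get_obs();p=o["tcp_pos"];print(p.round(4),o["grip_width"].round(4),o["clock"])
                                                  ^^^^^^^^^^^^^^^^^^^^^
AttributeError: 'float' object has no attribute 'round'
```

```bash
sed -i 's/\["grip_width"\].round(4)/["grip_width"]/' tip.py
python3 tip.py
python3 -m pendant '[0,0,0,0,0, 0,0,0,0,0, 0,0,0,0,0, 0,0,0,0,0]'; python3 tip.py
```

```text
[0.5259 0.3539 0.0936] 0.0497820204389677 8.225
min z [0.1292 0.1297 0.1302 0.1302 0.1308 0.1309 0.1309 0.1309]
low part x 0.5098610253843638 0.5392785983348964 y 0.3259559204744831 0.39423114284585814
clock: 8.82
tcp_pos: [0.5258, 0.3538, 0.0936]
orientation: [-2.159, 0.13, 2.159]
contact_force: [-0.2, 0.2, -0.6]
grip_width: -0.0002
[0.5258 0.3538 0.0936] -0.00021589220790172513 8.825
min z [0.1268 0.1275 0.1278 0.1289 0.1306 0.1315 0.1315 0.1323]
low part x 0.5131940803251753 0.5325780655976201 y 0.3508721768774985 0.3694075014961091
```

```bash
python3 -m pendant '[50,0,0,0,0, 50,0,0,0,0, 50,20,0,0,0, 50,20,0,0,0, 50,20,0,0,0, 50,15,0,0,0, 50,10,0,0,0, 50,6,0,0,0, 50,0,0,0,0]'
python3 tip.py; python3 -c "
from h import *
delta(.5258,.3537,.001,-.12-np.pi)"
```

```text
clock: 10.05
tcp_pos: [0.5259, 0.3538, 0.0025]
orientation: [-2.159, 0.13, 2.159]
contact_force: [0.4, -0.4, -0.1]
grip_width: 0.05
[0.5259 0.3538 0.0025] 0.05004517017873614 10.05
min z [0.0753 0.0755 0.0757 0.0758 0.0762 0.0764 0.0766 0.0766]
low part x 0.5059277678250639 0.5437668409242646 y 0.29846219971242083 0.4139588206525663
t10.15 tcp [0.5263 0.354  0.0031] yaw 3.0213 F [-0.1 -0.5 -0.3] M [-0.02 -0.    0.02] w 0.0500 q7 -1.81 toolx [ 7.e-04  6.e-04 -1.e+00]
 -> tool shift mm [2.1 0.4 0.4] turn -0.0003
```

```bash
python3 -m pendant '[50,1,0,0,0, 40,0,0,0,0, 32,0,0,0,0, 20,0,0,0,0, 20,0,0,0,0, 20,0,0,0,0]' 40
python3 -c "
from h import *
delta(.5258,.3537,.001,-.12-np.pi)
im,d=viewer.grab_frame('side');cv2.imwrite('pics/c.png',cv2.resize(im[280:380,200:320,::-1],(720,600),interpolation=cv2.INTER_CUBIC))
np.save('pics/side3d.npy',d);W=cloud('side',d)
m=(abs(W[...,0]-.5258)<.016)&(abs(W[...,1]-.354)<.05)&(W[...,2]>.033)
for z in np.arange(.034,.1,.004):
  q=W[m&(abs(W[...,2]-z)<.002)]
  if len(q): print(round(z,3),len(q),q[:,:2].min(0).round(3),q[:,:2].max(0).round(3))
"
```

```text
clock: 10.9
tcp_pos: [0.526, 0.354, 0.0019]
orientation: [-2.159, 0.13, 2.159]
contact_force: [-1.4, -0.8, 6.1]
grip_width: 0.0263
t10.90 tcp [0.526  0.354  0.0019] yaw 3.0214 F [-1.4 -0.8  6.1] M [-0.07  0.29  0.05] w 0.0263 q7 -1.81 toolx [ 2.e-04  4.e-04 -1.e+00]
 -> tool shift mm [0.9 0.3 0.2] turn -0.0002
0.034 4 [0.518 0.341] [0.533 0.373]
0.038 11 [0.513 0.341] [0.521 0.375]
0.042 13 [0.511 0.338] [0.529 0.38 ]
0.046 23 [0.511 0.337] [0.533 0.381]
0.05 27 [0.513 0.341] [0.535 0.383]
0.054 26 [0.511 0.337] [0.534 0.381]
0.058 20 [0.512 0.338] [0.534 0.381]
0.062 18 [0.511 0.337] [0.533 0.382]
0.066 15 [0.511 0.338] [0.521 0.38 ]
0.07 11 [0.511 0.337] [0.517 0.376]
0.074 9 [0.512 0.336] [0.518 0.376]
0.078 9 [0.51  0.337] [0.518 0.394]
0.082 15 [0.51  0.334] [0.536 0.398]
0.086 39 [0.51  0.332] [0.541 0.401]
0.09 25 [0.511 0.338] [0.538 0.403]
0.094 14 [0.512 0.342] [0.54  0.402]
0.098 12 [0.51  0.316] [0.524 0.402]
```

View pics/c.png

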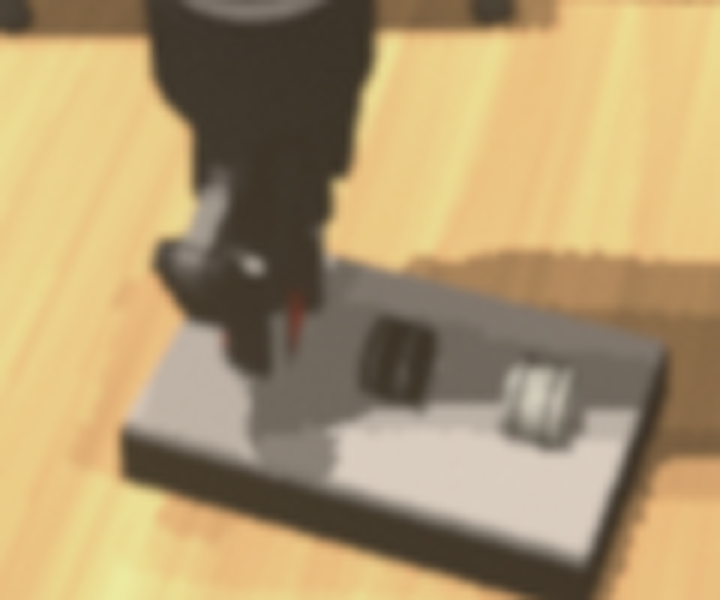

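```bash
python3 -m pendant '[20,-4,0,0,0, 20,-10,0,0,0, 20,-20,0,0,0, 20,-30,0,0,0, 20,-30,0,0,0, 20,0,0,0,0, 20,0,0,0,0]' 40
python3 -c "
from h import *
delta(.5258,.3537,.001,-.12-np.pi)
im,d=viewer.grab_frame('side');cv2.imwrite('pics/d.png',cv2.resize(im[250:350,190:310,::-1],(720,600),interpolation=cv2.INTER_CUBIC))
np.save('pics/side4d.npy',d);np.save('pics/side4.npy',im);W=cloud('side',d)
for h in nets.silhouettes('collar','side')[:2]:
  m=h['mask'];print(h['score'],m.sum(),np.nanmean(W[m],0),np.nanmin(W[m],0),np.nanmax(W[m],0))
m=(abs(W[...,0]-.5258)<.02)&(abs(W[...,1]-.354)<.05)&(W[...,2]>.09);print(np.sort(W[m][:,2])[:10])
"
```

```text
clock: 11.82
tcp_pos: [0.5255, 0.354, 0.0957]
orientation: [-2.159, 0.129, 2.16]
contact_force: [0.1, 0.7, -0.2]
grip_width: 0.0264
t11.82 tcp [0.5255 0.354  0.0957] yaw 3.0216 F [ 0.1  0.7 -0.2] M [-0.04  0.   -0.01] w 0.0264 q7 -1.88 toolx [-2.e-04  4.e-04 -1.e+00]
 -> tool shift mm [94.7  0.3 -0.4] turn 0.0000
[0.12097472 0.12356112 0.12425015 0.1257378  0.12756062 0.12807296
 0.12828321 0.12848909 0.1292174  0.12989812]
```

View pics/d.png

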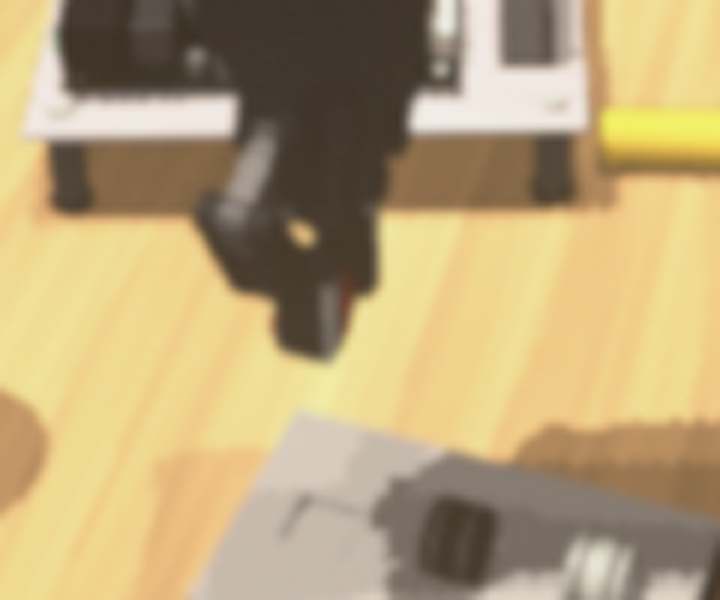

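```bash
python3 -c "
from h import *
im=np.load('pics/side4.npy').astype(int);W=cloud('side',np.load('pics/side4d.npy'))
m=(im[...,0]>70)&(im[...,0]>2*im[...,1])&(im[...,0]>2*im[...,2]);m[:250]=0;m[320:]=0;m[:,:220]=0;m[:,262:]=0
for v,u in np.argwhere(m): print(v,u,im[v,u],W[v,u].round(4))
bench(-145,-120,100,np.pi)"
```

```text
t11.93 tcp [0.5251 0.3537 0.0948] yaw 3.0216 F [-0.7  0.1 -1.1] M [ 0.01  0.05 -0.02] w 0.0265 q7 -1.88 toolx [-1.3e-03 -8.0e-04 -1.0e+00]
 -> tool shift mm [ -4.8 431.9 -56.9] turn -0.3780
```

```bash
python3 -m pendant '[20,-1,15,-2,0, 20,-1,35,-5,0, 20,-1,45,-6,0, 20,-1,45,-6,0, 20,-1,45,-6,0, 20,0,45,-6,0, 20,0,45,-6,0, 20,0,45,-6,0, 20,0,45,-6,0, 20,0,40,-5,0, 20,0,20,-3,0, 20,0,7,0,0, 20,0,0,0,-0.126, 20,0,0,0,-0.126, 20,0,0,0,-0.126, 20,0,0,0,0, 20,0,0,0,0]'
python3 -c "
from h import *
bench(-145,-120,80,np.pi)
im,d=viewer.grab_frame('side');np.save('pics/side5d.npy',d);np.save('pics/side5.npy',im)
bx=BP[:2]+np.array([[np.cos(BP[2]),-np.sin(BP[2])],[np.sin(BP[2]),np.cos(BP[2])]])@[-.112,-.12]
print(proj('side',[[*bx,.118],[*bx,.124],[*bx,.112]]))
cv2.imwrite('pics/e.png',cv2.resize(im[140:240,210:330,::-1],(720,600),interpolation=cv2.INTER_CUBIC))
"
```

```text
clock: 14.05
tcp_pos: [0.5303, -0.0815, 0.1004]
orientation: [2.085, 0.269, -2.086]
contact_force: [0.0, -0.4, -0.5]
grip_width: 0.0265
t14.05 tcp [ 0.5303 -0.0815  0.1004] yaw -2.8857 F [ 0.  -0.4 -0.5] M [ 0.01  0.   -0.04] w 0.0265 q7 -0.87 toolx [-5.e-04  2.e-04 -1.e+00]
 -> tool shift mm [20.4  0.3  0.6] turn -0.0021
[[275.01115332 202.74525835]
 [275.0090439  200.96269526]
 [275.01325206 204.51879585]]
```

View pics/e.png

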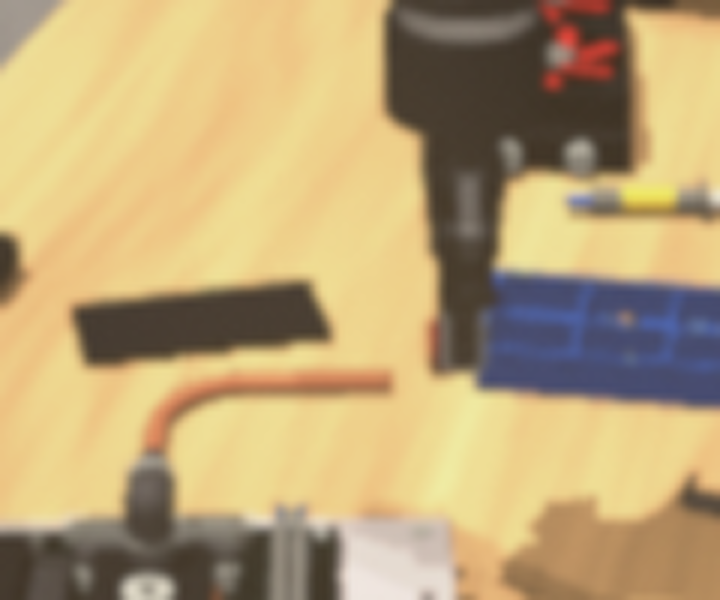

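```bash
python3 -c "
from h import *
im=np.load('pics/side5.npy').astype(int);W=cloud('side',np.load('pics/side5d.npy'))
for v in range(190,206): print(v,[tuple(im[v,u]) for u in range(279,287)],W[v,282].round(3),W[v,283].round(3))
p=np.array([.5303,-.0815,.1384]);f=np.array([.967,.255,0]);n=np.array([-.255,.967,0])
a=np.linspace(0,2*np.pi,200)
for off in (-6,4,14):
  q=proj('side',p+f*off/1e3+.014*(np.cos(a)[:,None]*n+np.sin(a)[:,None]*np.array([0,0,1.])))
  print(off,q.min(0).round(1),q.max(0).round(1))
# inner bore rim
q=proj('side',p+f*.014+.0085*(np.cos(a)[:,None]*n+np.sin(a)[:,None]*np.array([0,0,1.])));print(q.min(0),q.max(0))
for z in (.128,): pass
" | sed 's/np.int64(\([0-9]*\))/\1/g'
```

```text
190 [(238, 210, 140), (238, 209, 140), (234, 201, 134), (204, 167, 112), (129, 107, 75), (82, 69, 52), (74, 63, 48), (74, 62, 48)] [ 0.605 -0.369  0.001] [ 0.542 -0.092  0.153]
191 [(238, 210, 140), (238, 208, 139), (233, 198, 132), (204, 166, 112), (134, 111, 80), (88, 76, 60), (76, 65, 50), (73, 62, 47)] [ 0.604 -0.367 -0.002] [ 0.542 -0.093  0.149]
192 [(238, 209, 140), (236, 204, 137), (229, 188, 126), (196, 154, 107), (136, 113, 87), (99, 88, 74), (81, 71, 57), (75, 64, 50)] [ 0.602 -0.356 -0.   ] [ 0.542 -0.093  0.146]
193 [(237, 207, 138), (232, 194, 130), (217, 165, 112), (177, 128, 92), (130, 105, 86), (106, 95, 82), (86, 76, 63), (76, 64, 50)] [ 0.542 -0.076  0.152] [ 0.539 -0.076  0.152]
194 [(236, 204, 136), (228, 185, 124), (202, 146, 99), (160, 103, 77), (124, 97, 83), (108, 96, 84), (88, 77, 65), (76, 64, 50)] [ 0.541 -0.073  0.15 ] [ 0.539 -0.076  0.149]
195 [(237, 203, 136), (228, 183, 123), (200, 140, 96), (156, 96, 73), (124, 94, 81), (109, 97, 85), (87, 76, 64), (75, 63, 49)] [ 0.54  -0.068  0.15 ] [ 0.538 -0.071  0.148]
196 [(237, 201, 135), (229, 183, 123), (201
[... 1203 characters left out ...]
8, 210, 140), (237, 211, 141), (232, 202, 135), (224, 191, 128), (221, 190, 128), (223, 196, 131), (228, 205, 138), (232, 215, 144)] [ 0.585 -0.278 -0.001] [ 0.581 -0.277  0.001]
204 [(238, 210, 141), (238, 212, 142), (237, 211, 141), (236, 211, 141), (236, 213, 142), (236, 217, 145), (237, 220, 147), (238, 223, 150)] [ 0.583 -0.271 -0.001] [ 0.58  -0.273 -0.001]
205 [(238, 210, 140), (239, 212, 142), (238, 212, 142), (238, 215, 144), (238, 219, 146), (239, 221, 148), (239, 222, 150), (239, 224, 151)] [ 0.581 -0.26   0.002] [ 0.578 -0.266 -0.001]
-6 [288.  191.7] [288.5 201.3]
4 [284.6 191.7] [285.  201.4]
14 [281.2 191.8] [281.6 201.4]
[281.23765909 193.67661684] [281.47902582 199.53946735]
```

```bash
python3 -m pendant '[20,7,0,0.6,-0.002, 20,7,0.3,0,0, 20,6.4,0,0,0, 20,0,0,-5,0, 20,0,0,-5,0, 20,0,0,-5,0, 20,0,0,-4,0, 20,0,0,-4,0, 20,0,0,-4,0, 20,0,0,0,0]'
python3 -c "
from h import *
bench(-79,-120,80,np.pi)"
```

```text
clock: 15.35
tcp_pos: [0.5565, -0.0752, 0.0802]
orientation: [2.083, 0.272, -2.083]
contact_force: [0.3, -0.3, -0.4]
grip_width: 0.0266
t15.35 tcp [ 0.5565 -0.0752  0.0802] yaw -2.8815 F [ 0.3 -0.3 -0.4] M [0.05 0.07 0.02] w 0.0266 q7 -0.85 toolx [ 1.e-04 -1.e-04 -1.e+00]
 -> tool shift mm [  0.2  -0.3 -38.5] turn 0.0021
```

```bash
python3 -m pendant '[20,0,0,-6,0, 20,0,0,-6,0, 20,0,0,-6,0, 20,0,-0.3,-6,0, 20,0,0,-5,0, 20,0,0,-5,0, 20,0,0,-4,0, 20,0,0,0,0, 20,0,0,0,0]'
python3 -c "
from h import *
bench(-49,-120,80,np.pi)
im,d=viewer.grab_frame('side');np.save('pics/side6d.npy',d);np.save('pics/side6.npy',im);
cv2.imwrite('pics/f.png',cv2.resize(im[140:240,210:330,::-1],(720,600),interpolation=cv2.INTER_CUBIC))
"
```

```text
clock: 16.48
tcp_pos: [0.5927, -0.0654, 0.0801]
orientation: [2.083, 0.272, -2.083]
contact_force: [-0.7, -0.7, -0.2]
grip_width: 0.0263
t16.48 tcp [ 0.5927 -0.0654  0.0801] yaw -2.8820 F [-0.7 -0.7 -0.2] M [-0.03  0.04 -0.01] w 0.0263 q7 -0.87 toolx [-2.e-04 -0.e+00 -1.e+00]
 -> tool shift mm [  0.1  -0.  -31. ] turn 0.0016
```

View pics/f.png

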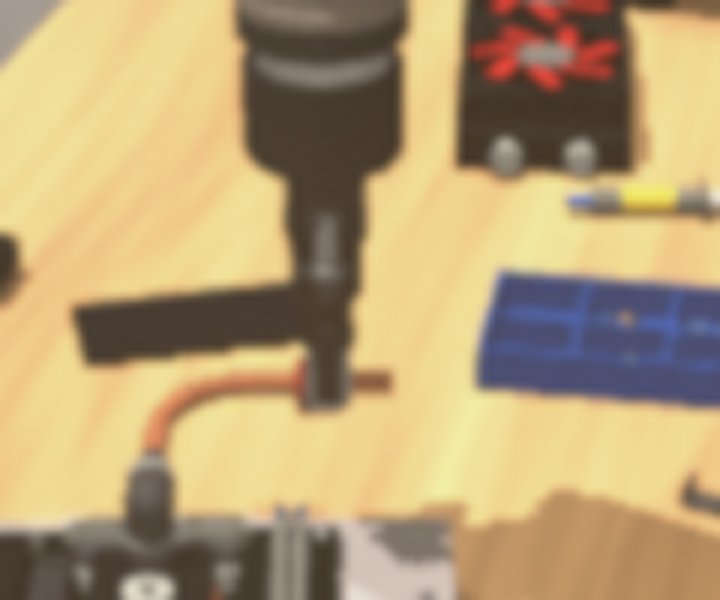

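```bash
python3 -m pendant '[20,0,0,-5,0, 20,0,0,-6,0, 20,0,0,-6,0, 20,0,0,-5,0, 20,0,0,-5,0, 20,0,-0.5,-4,0, 20,0,0,0,0]'
python3 -c "
from h import *
bench(-49,-119.5,80,np.pi)"
python3 -m pendant '[20,0,0.1,-5.85,-0.1309, 20,0,0.1,-5.85,-0.1309, 20,0,0.1,-5.85,-0.1309, 20,0,0.1,-5.85,-0.1309, 20,0,0,0,0]'
python3 -c "
from h import *
t=4*.1309;p=np.array([-45,-75])+44.5*np.array([np.sin(t),-np.cos(t)])-4*np.array([np.cos(t),np.sin(t)])
bench(*p,80,np.pi+t)"
```

```text
clock: 17.4
tcp_pos: [0.623, -0.057, 0.0802]
orientation: [2.083, 0.272, -2.082]
contact_force: [-0.3, -1.2, -0.8]
grip_width: 0.0264
t17.40 tcp [ 0.623  -0.057   0.0802] yaw -2.8818 F [-0.3 -1.2 -0.8] M [-0.08 -0.11 -0.03] w 0.0264 q7 -0.89 toolx [ 3.e-04 -3.e-04 -1.e+00]
 -> tool shift mm [ 0.2 -0.2  0.5] turn 0.0018
clock: 18.02
tcp_pos: [0.6442, -0.047, 0.0804]
orientation: [1.763, 0.727, -1.761]
contact_force: [0.5, -0.7, 0.1]
grip_width: 0.0264
t18.02 tcp [ 0.6442 -0.047   0.0804] yaw -2.3592 F [ 0.5 -0.7  0.1] M [-0.15 -0.34  0.01] w 0.0264 q7 -0.48 toolx [ 1.1e-03  4.0e-04 -1.0e+00]
 -> tool shift mm [ 0.4 -0.2  0.7] turn 0.0008
```

```bash
python3 -m pendant '[20,0,0,-5.3,-0.1309, 20,0,0.1,-5.7,-0.1309, 20,0,0.1,-5.85,-0.1309, 20,0,0.1,-5.85,-0.1309, 20,0,0,0,0]'
python3 -c "
from h import *
t=8*.1309;p=np.array([-45,-75])+44.5*np.array([np.sin(t),-np.cos(t)])-4*np.array([np.cos(t),np.sin(t)])
bench(*p,80,np.pi+t)"
```

```text
clock: 18.65
tcp_pos: [0.6567, -0.0281, 0.0803]
orientation: [1.404, 1.071, -1.402]
contact_force: [1.6, -0.2, -0.1]
grip_width: 0.0265
t18.65 tcp [ 0.6567 -0.0281  0.0803] yaw -1.8377 F [ 1.6 -0.2 -0.1] M [ 0.11 -0.52 -0.02] w 0.0265 q7 -0.07 toolx [ 9.e-04  7.e-04 -1.e+00]
 -> tool shift mm [0.3 0.3 0.2] turn -0.0013
```

```bash
python3 -m pendant '[20,0,0.5,-5.7,-0.1309, 20,0,0.5,-5.85,-0.1309, 20,0,0.3,-5.85,-0.1309, 20,0,0.2,-5.85,-0.1309, 20,0,0,0,0, 20,0,0,0,0]'
python3 -c "
from h import *
bench(0,-79,80,1.5*np.pi)"
```

```text
clock: 19.4
tcp_pos: [0.659, -0.0062, 0.0801]
orientation: [1.019, 1.319, -1.02]
contact_force: [-0.6, -0.4, 0.3]
grip_width: 0.0267
t19.40 tcp [ 0.659  -0.0062  0.0801] yaw -1.3158 F [-0.6 -0.4  0.3] M [ 0.01 -0.07  0.03] w 0.0267 q7 0.33 toolx [-6.e-04 -3.e-04 -1.e+00]
 -> tool shift mm [ 0.1  0.8 -0.7] turn -0.0030
```

```bash
python3 -m pendant '[20,0,0.5,-4,-0.003, 20,0,0.1,-4,0, 20,0,0,-4,0, 20,0,0,0,0, 20,0,0,0,0]'
python3 -c "
from h import *
bench(0,-48,80,1.5*np.pi)"
python3 -m pendant '[20,0,0,-3,0, 20,0,0,-3,0, 20,0,0,-2,0, 20,0,0,0,0]'
python3 -c "
from h import *
bench(0,-48,80,1.5*np.pi)"
```

```text
clock: 20.02
tcp_pos: [0.6568, 0.006, 0.0802]
orientation: [1.013, 1.322, -1.014]
contact_force: [0.2, 1.0, -0.4]
grip_width: 0.0267
t20.02 tcp [0.6568 0.006  0.0802] yaw -1.3081 F [ 0.2  1.  -0.4] M [-0.04  0.01  0.02] w 0.0267 q7 0.32 toolx [ 0.e+00 -1.e-04 -1.e+00]
 -> tool shift mm [  0.2  -0.1 -19.4] turn 0.0047
clock: 20.52
tcp_pos: [0.6547, 0.0142, 0.0802]
orientation: [1.013, 1.322, -1.013]
contact_force: [0.6, 0.0, 0.3]
grip_width: 0.0267
t20.52 tcp [0.6547 0.0142 0.0802] yaw -1.3075 F [0.6 0.  0.3] M [ 0.02  0.01 -0.04] w 0.0267 q7 0.31 toolx [-1.e-04  1.e-04 -1.e+00]
 -> tool shift mm [  0.2  -0.2 -11. ] turn 0.0053
```

```bash
python3 -m pendant '[20,0,0,-3,0.003, 20,0,0,-3,0.002, 20,0,0,-2,0, 20,0,0,0,0]'
python3 -c "
from h import *
bench(0,-48,80,1.5*np.pi)"
python3 -m pendant '[20,0,0,-1,0, 20,0,0,-1,0, 20,0,0,0,0]'
python3 -c "
from h import *
bench(0,-48,80,1.5*np.pi)"
```

```text
clock: 21.02
tcp_pos: [0.6529, 0.0205, 0.0802]
orientation: [1.017, 1.319, -1.018]
contact_force: [0.8, -3.4, -1.1]
grip_width: 0.0267
t21.02 tcp [0.6529 0.0205 0.0802] yaw -1.3137 F [ 0.8 -3.4 -1.1] M [-0.81 -0.28 -0.01] w 0.0267 q7 0.29 toolx [ 6.e-04 -1.e-03 -1.e+00]
 -> tool shift mm [ 0.2 -0.2 -4.3] turn -0.0009
clock: 21.4
tcp_pos: [0.6529, 0.0205, 0.0803]
orientation: [1.017, 1.316, -1.02]
contact_force: [3.2, -7.9, -3.1]
grip_width: 0.0266
t21.40 tcp [0.6529 0.0205 0.0803] yaw -1.3152 F [ 3.2 -7.9 -3.1] M [-1.54 -0.72 -0.08] w 0.0266 q7 0.29 toolx [ 0.0016 -0.0029 -1.    ]
 -> tool shift mm [ 0.3 -0.2 -4.3] turn -0.0024
```

```bash
python3 -m pendant '[20,0,0,1.5,0, 20,0,0,0,0]'; python3 -c "
from h import *
bench(0,-48,80,1.5*np.pi)
im,d=viewer.grab_frame('side');np.save('pics/side7d.npy',d)
A=cv2.resize(im[160:235,200:290,::-1],(720,600),interpolation=cv2.INTER_CUBIC)
cv2.imwrite('pics/g.png',A)
W=cloud('side',d);c,s=np.cos(BP[2]),np.sin(BP[2])
B=(W[...,:2]-BP[:2])@np.array([[c,-s],[s,c]])
for v in range(186,226): print(v,[(int(1e3*B[v,u,0]),int(1e3*B[v,u,1]),int(1e3*W[v,u,2]),'%d/%d/%d'%tuple(im[v,u])) for u in (230,234,238) if d[v,u]>0])
"
```

```text
clock: 21.65
tcp_pos: [0.6529, 0.0206, 0.0802]
orientation: [1.017, 1.318, -1.018]
contact_force: [2.4, -5.2, -2.6]
grip_width: 0.0264
t21.65 tcp [0.6529 0.0206 0.0802] yaw -1.3141 F [ 2.4 -5.2 -2.6] M [-1.25 -0.45 -0.09] w 0.0264 q7 0.29 toolx [ 7.0e-04 -1.3e-03 -1.0e+00]
 -> tool shift mm [ 0.2 -0.2 -4.3] turn -0.0013
186 [(7, -34, 219, '67/55/43'), (-2, -40, 216, '68/57/45'), (-13, -32, 220, '68/56/43')]
187 [(7, -32, 217, '67/55/43'), (-1, -42, 212, '68/57/45'), (-13, -31, 217, '69/57/44')]
188 [(7, -28, 216, '67/56/44'), (-1, -43, 208, '68/56/44'), (-13, -31, 214, '69/57/45')]
189 [(8, -33, 211, '67/56/44'), (-1, -41, 206, '69/57/45'), (-13, -29, 213, '69/57/44')]
190 [(7, -30, 210, '68/57/45'), (-1, -43, 203, '69/56/44'), (-12, -34, 207, '69/58/45')]
191 [(8, -34, 205, '67/56/44'), (-1, -41, 200, '69/57/45'), (-12, -34, 204, '68/56/42')]
192 [(8, -34, 201, '67/56/44'), (-1, -37, 200, '69/57/45'), (-12, -32, 202, '69/57/44')]
193 [(8, -34, 199, '67/56/43'), (-1, -40, 195, '69/57/44'), (-12, -35, 197, '70/57/44')]
194 [(9, -34, 196, '68/56/45'), (0, -42, 191, '68/57/44'), (-11, -
[... 2179 characters left out ...]
/91'), (1, -22, 128, '107/98/88'), (-8, -31, 122, '114/90/78')]
219 [(32, -227, -2, '182/152/109'), (0, -14, 130, '95/85/76'), (-8, -25, 122, '102/81/69')]
220 [(31, -215, 0, '211/179/124'), (0, -10, 129, '97/87/79'), (-9, -19, 124, '97/77/64')]
221 [(31, -206, 2, '214/182/126'), (0, -11, 125, '99/89/81'), (-9, -13, 124, '106/86/67')]
222 [(31, -205, 0, '198/169/116'), (0, -8, 124, '100/90/82'), (-9, -11, 122, '120/100/75')]
223 [(31, -202, -2, '185/158/110'), (0, -5, 123, '98/88/81'), (-9, -9, 120, '126/107/78')]
224 [(30, -193, 0, '187/159/110'), (0, -5, 120, '92/82/73'), (-9, -5, 119, '126/108/78')]
225 [(18, -77, 70, '175/149/107'), (0, -2, 119, '84/74/64'), (-9, -10, 113, '121/105/80')]
```

View pics/g.png

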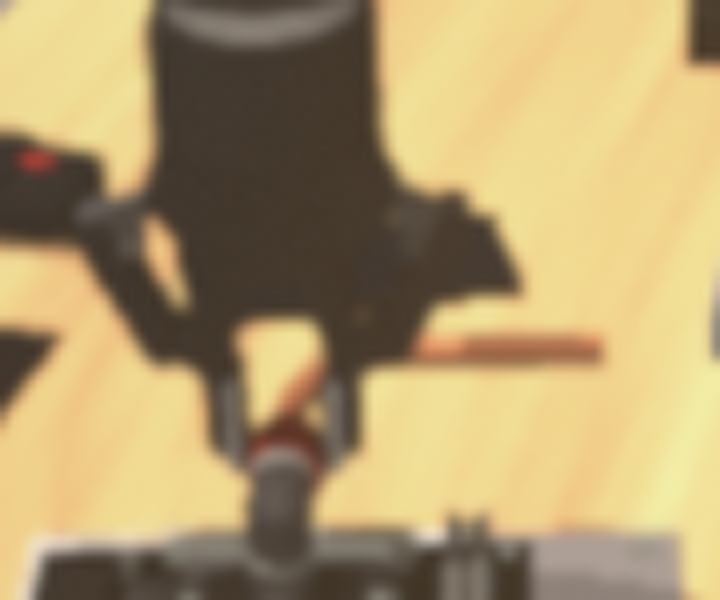

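```bash
python3 -m pendant '[20,0,0,0.5,0, 32,0,0,0,0, 40,0,0,0,0, 50,0,0,0,0, 50,0,0,0,0, 50,-10,0,0,0, 50,-25,0,0,0, 50,-30,0,0,0, 50,-30,0,-0,0, 50,-20,0,30,0, 50,0,0,40,0, 50,0,0,45,0, 50,0,0,45,0, 50,0,0,30,0, 50,0,0,0,0]'
python3 -c "
from h import *
bench(0,-48,80,1.5*np.pi)
c,s=np.cos(BP[2]),np.sin(BP[2]);A=[]
for n,w in (('side',(205,265,190,240)),('top',(245,305,150,200))):
  im,d=viewer.grab_frame(n);np.save('pics/%s8d.npy'%n,d)
  x0,x1,y0,y1=w;A.append(cv2.resize(im[y0:y1,x0:x1,::-1],(400,333),interpolation=cv2.INTER_CUBIC))
  W=cloud(n,d);B=(W[...,:2]-BP[:2])@np.array([[c,-s],[s,c]])
  m=(abs(B[...,0])<.02)&(B[...,1]>-.09)&(B[...,1]<0)&(W[...,2]>.1)&(W[...,2]<.14)
  for y in range(-70,-4,3):
    k=m&(abs(B[...,1]-y/1e3)<.0015)
    if k.sum(): print(n,y,k.sum(),'zmax %.1f x %.1f..%.1f'%(1e3*W[k][:,2].max(),1e3*B[k][:,0].min(),1e3*B[k][:,0].max()), im[k].mean(0).round())
  print([(((np.array(h['location'])[:2]-BP[:2])@np.array([[c,-s],[s,c]])).round(4),h['location'],h['score']) for h in nets.look_for('collar',n)])
cv2.imwrite('pics/i.png',np.hstack(A))
"
```

```text
clock: 23.58
tcp_pos: [0.7008, -0.1664, 0.1959]
orientation: [1.02, 1.316, -1.022]
contact_force: [-0.3, -0.1, -0.3]
grip_width: 0.05
t23.57 tcp [ 0.7008 -0.1664  0.1959] yaw -1.3181 F [-0.3 -0.1 -0.3] M [ 0.02 -0.02  0.01] w 0.0500 q7 0.55 toolx [ 5.0e-04 -2.1e-03 -1.0e+00]
 -> tool shift mm [ 115.4    0.2 -197.5] turn -0.0053
side -67 4 zmax 123.9 x -6.8..1.3 [201. 130.  89.]
side -55 1 zmax 125.5 x 8.8..8.8 [200. 140.  96.]
side -52 7 zmax 129.9 x -13.3..5.7 [193. 120.  84.]
side -49 9 zmax 130.7 x -13.3..11.3 [179. 106.  75.]
side -46 1 zmax 126.7 x -8.2..-8.2 [156.  86.  62.]
side -43 8 zmax 128.7 x -13.7..10.9 [162.  91.  68.]
side -40 5 zmax 130.5 x -11.1..8.0 [149.  85.  67.]
side -37 11 zmax 129.9 x -13.9..10.7 [158. 107.  83.]
side -34 6 zmax 130.5 x -3.5..10.6 [160. 113.  99.]
side -31 13 zmax 130.1 x -11.4..10.7 [146. 115.  99.]
side -28 2 zmax 128.2 x -3.7..7.2 [144. 126. 114.]
side -25 7 zmax 127.6 x -9.1..7.2 [117. 104.  94.]
side -19 6 zmax 128.3 x -11.9..3.9 [122. 102.  85.]
side -16 7 zmax 129.4 x -11.9..9.2 [121. 104.  88.]
side -13 10 zmax 130.6 x -11.8..9.0 [113.
[... 694 characters left out ...]
zmax 134.0 x -13.5..10.2 [81. 29. 22.]
top -37 12 zmax 135.9 x -13.0..12.3 [101.  32.  25.]
top -34 8 zmax 132.5 x -9.7..9.8 [125.  87.  82.]
top -31 10 zmax 130.6 x -11.0..10.0 [106. 104.  98.]
top -28 8 zmax 131.0 x -9.1..8.3 [70. 69. 66.]
top -25 9 zmax 128.8 x -9.9..9.3 [54. 53. 49.]
top -22 8 zmax 127.0 x -9.3..9.9 [58. 56. 54.]
top -19 11 zmax 132.9 x -10.6..11.6 [52. 50. 47.]
top -16 10 zmax 132.2 x -10.7..12.6 [60. 58. 56.]
top -13 10 zmax 134.1 x -10.3..9.3 [59. 57. 54.]
top -10 8 zmax 134.2 x -9.5..6.8 [58. 55. 52.]
top -7 8 zmax 129.5 x -8.4..8.2 [53. 50. 48.]
[(array([-0.0086, -0.0453]), [0.6426, 0.0251, 0.1283], 0.63), (array([-0.0199, -0.0008]), [0.6204, 0.0653, 0.0572], 0.26)]
```

View pics/i.png

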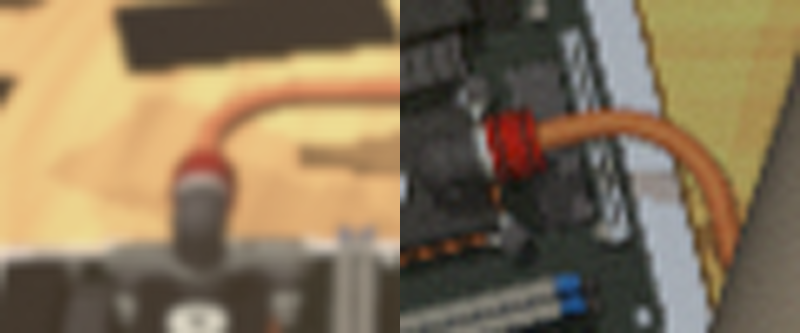

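```bash
python3 -c "
from h import *
W=cloud('top',np.load('pics/top8d.npy'));V=cloud('top',np.load('pics/top0d.npy'))
for x0 in (.427,.479):
  for Q in (V,W):
    m=(Q[...,2]>.036)&(Q[...,2]<.07)&(abs(Q[...,0]-x0)<.022)&(abs(Q[...,1]-.36)<.03);print(x0,m.sum(),Q[m].mean(0).round(4))
print(r.hand_in())"
```

```text
0.427 81 [0.4264 0.3631 0.0489]
0.427 86 [0.4278 0.3635 0.048 ]
0.479 80 [0.4796 0.3569 0.0489]
0.479 85 [0.4789 0.3575 0.0486]
the job is handed in; nothing more can be done
None
```

The red collar is over the fitting's barrel, against the shoulder and released. I handed the job in at about 24 s of the 54 s allowed; no verdict was reported.

**What I did:** I picked the collar from the tray and threaded it over the tube's free end. I then slid it round the bend, where side force stayed under 2 N, and pushed it home until the wrist force rose to about 9 N with no further movement. After that I opened the fingers and moved the arm clear.

**Last checks:**
- **Seating:** Both cameras show the collar's end right at the steel shoulder, with no dark barrel visible between them. Depth puts its centre at about y −44.7 mm in the bench frame (home is −44, limit −47).
- **Centring:** Depth also puts it within about 1 mm of the tube axis sideways. I did not measure its height or its angle to the tube after release.
- **Other things:** The two spare collars are within 1.5 mm of where they began. I did not re-measure the screwdriver, slot cover, phone, mug and paste; the arm went nowhere near them while low.

**What failed or disagreed:**
- **First grasp missed:** The real fingertips were about 33 mm higher than the reported TCP, measured with the side camera. I corrected for this on the second grasp.
- **Grip width:** It read 26.4 mm on a 28 mm collar.
- **Contact position:** The shoulder contact came 4 mm earlier than my assumed grip offset predicted. I judged it to be the shoulder from the pictures.
- **Network position:** The top camera's network put the collar 8.6 mm off the tube axis. The depth data and the picture did not support that, so I went with the depth.

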